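# Seat the rinsed rotor in the bench centrifuge and shut the lid

### The arm

A 7-joint arm with a two-finger parallel gripper is mounted at the origin on a cart in front of the work surface, level with it; the furniture and walls round the work are solid. World frame = base frame: x ahead of the robot, y to its left, z up, the work surface at z = 0. Lengths are in mm, angles in rad, forces in N, time in s.
With the tool pointing down it reaches from about 425 to 875 mm from the base axis. Payload 9.9 kg.
Tool frame: the origin (TCP) lies at the very end of the fingers, on their centre line; the grasp point (between the pads) lies 19 mm behind it; z points along the fingers, y is the line along which they close (so a half turn about z gives the same grasp; the last joint's range is limited). The gripper opens to 85 mm and grips with 20 to 120 N. Pads are 22 mm wide; open, the fingers measure 114 mm over their backs; the gripper's body (76 mm by 85 mm) begins 54 mm behind the grasp point. The pads swing forward as they close: fully open they stand 13 mm farther back than shut.
Start: joints at [-1.381, 0.576, 0.025, 1.437, -0.015, 1.129, -0.057], TCP at [182.507, 649.861, 200.089] pointing down, gripper open.
Joint ranges: [-2.76, 2.76], [-0.34, 2.15], [-1.52, 1.57], [0.19, 2.46], [-1.09, 4.23], [0.17, 1.99], [-2.82, 2.82]. Speed limits (rad/s): [2.22, 2.22, 3.01, 3.01, 3.14, 3.14, 3.14].

### API

Orientations are given as a unit quaternion [w, x, y, z].
In Python, from cell import manip gives the robot as it stands.
- The arm moves only by the shell command python3 -m handwheel 'ROWS'. ROWS is JSON, a list of rows, each a list of 5 numbers: the closure, from 0 (fully open) to 1 (shut), then the shift along the world's x, y, z in m, then the turn about the world's z in degrees. A call has exactly 5 rows; each row is the pose to reach, as a shift and turn from the pose commanded when the call began; what a row does not reach only later rows make up. A row lasts 1/8 s, in which the tool goes at most 62.5 mm and 10.7 degrees, less where a joint would pass 70% of its speed; a pose out of reach is approached as far as the arm can. A call with a gripper value outside its range is refused whole. The fingers move at their own pace and stop on an object; the grip force is fixed at half the most. Time passes only in rows, so rows that repeat a pose let the fingers close, or fill a call up. It gives the time, the measured TCP pose, the force, the opening and the grip force at its end, in the units of the state.
- manip.observe(): the state, without advancing time (a new reading comes with each control period).
- manip.camera(name): name is "scene" or "top"; returns a dict with "frame" (400x640x3 uint8, red, green, blue), "fx", "fy", "cx", "cy" (pixels), "rvec" (rotation vector, rad) and "tvec" (3), from world to camera coordinates, as OpenCV has them. Camera axes: x right, y down, z forward; pixel columns grow to the right and rows downward; lengths in mm; the calibration is good to about 2 mm. A picture is of the moment at which its call begins. There is no depth.
- manip.finish_job(): hands the job in; it is judged then, once.
The state is a dict: "t": time; "q": joint angles; "dq": joint speeds; "tau": joint torques, N m; "position": TCP position; "orientation": TCP orientation; "wrist_force": force on the tool from outside, world axes, zero at the start; "moment": the same for the moment, N m; "grip_width": finger opening in mm; "finger_force": force on a finger pad.
Only numpy, scipy, OpenCV 4.12 (cv2) and the standard library are available. Lean on these libraries where they do the work, as an engineer would, in place of code of your own. Each camera call takes 0.05 s, during which the arm holds its last target. There are 200 camera calls.

### The job

The centrifuge rotor is draining on its sloping stand. Set it on the centrifuge's six-sided drive and turn it in small steps while pressing down until it drops fully home, then shut the clear lid over it. Leave the wash bottle, beaker, jar and dropper bottle standing where they are.

Things in the scene. Friction and masses are not known exactly. Their poses are not given: they have to be found in the camera images.
- rotor: Loose aluminium rotor, 0.16 kg: a disc 84 across, 24 high, six dark hole marks and an upright grip bar on top. Origin: centre of the underside; z = its axis, out of the top. Socket in the underside: round counterbore 37 across, 4 deep, then a hexagon 32 across flats (flats face x and every 60 degrees) from z=4 to z=20. Starts flat on the stand's slope, so its z leans 28 degrees to the low side.
- rotor_bar (a point): Middle of the rotor's grip bar, 38 above the origin, axes as the rotor's. Bar: 36 long along x, 16 thick along y (pinch it there), from z=24 to z=52 of the rotor. At the start it points straight up the slope (x = up the slope).
- centrifuge: White bench centrifuge, fixed, 180 x 146 (x -84 to +96). Origin: on the drive axis at bench height; z up; x points to its back, where the lid is hinged; the front (-x) roughly faces the robot. Round bowl 112 across, rim at z=58, floor at z=34; the steel drive stands in its middle.
- seat (a point): Point on the drive axis, 46 above the bench: top of the 52-wide flange, where the rotor's underside rests when home. On it a hexagon 30 across flats, 13 high, then a cone nose 4 high, 20 across at the tip. The hexagon's angle varies and is not reported: see or feel it; it is oiled and braked (0.2 N m). At a wrong angle the rotor rides 9 higher; within about 7 degrees of a match (every 60) it drops.
- stand: White sloping draining stand, fixed, base 125 x 110 (x by y). Origin: under its centre at bench height. Its plate slopes at 28 degrees, rising toward its +x to about 78 above the bench; the low -x side roughly faces the robot and has two steel pins, 14 above the plate, that keep the rotor from sliding.
- lid (a joint): Hinge of the clear box-shaped lid: 0 shut, 1.7 rad open against its stop at the back (start). Hinge line along the centrifuge's y at its x=85, z=66. Lid 0.12 kg; stays open until drawn forward below about 1.1 rad, then sinks shut by itself, damped, in about 2 s. Shut it spans x -62 to 85, y -68 to 68, ceiling z=102, top z=106: it shuts only over a rotor that is home.
- lid_edge (a point): Middle of the lid's outer front top edge, its highest edge while open (then about 145 behind the drive axis, 205 above the bench; swings round the hinge at radius 151). The lid's outside then faces the back: put closed fingers behind it, tips 35 to 45 below the edge, and draw it about 120 forward.
- wash_bottle: White squeeze bottle with red cap and thin bent spout, 65 x 109 x 198 high, loose, standing between the stand and the centrifuge; origin: centre of underside. Leave it.
- beaker_a: Glass beaker, 56 across, 72 high, loose; origin: centre of underside. Leave it.
- jar_b: Specimen jar with a white lid, 49 across, 68 high, loose; origin: centre of underside. Leave it.
- iodine_bottle: Dropper bottle, 33 across, 104 high, loose; origin: centre of underside. Leave it.
Not all that is in view belongs to the job. Leave any green or red look-alike of the rotor alone.

How it is judged (in metres and radians):
On the way, in this order (a step that is already met when the one before it is completed fails the run):
1. the rotor is taken off the stand (distance of rotor from where it was at the start of the episode above 0.08 m), for 0.1 s.
2. the rotor is fully home on the drive while the lid is still open (z of rotor in the frame of centrifuge between 0.0435 and 0.0485 m and horizontal distance between rotor and centrifuge below 0.003 m and angle between rotor's own z axis and vertical below 0.035 rad and value of joint lid above 1 rad), for 0.2 s.
At the end, for the whole second after the job is handed in: The rotor is home on the drive: underside 46 mm (+-2.5) above the centrifuge's foot, within 3 mm of its axis, level to 2 degrees, released and still; the lid is shut to within 0.04 rad; the four bystanders stand within 30 mm of where they were (z of rotor in the frame of centrifuge between 0.0435 and 0.0485 m and horizontal distance between rotor and centrifuge below 0.003 m and angle between rotor's own z axis and vertical below 0.035 rad and value of joint lid below 0.04 rad and linear speed of rotor below 0.02 m/s and contact force between the fingers and rotor below 0.1 N); the robot touches nothing.
It fails at once if the wash bottle is moved more than 30 mm or tipped (distance of wash_bottle from where it was at the start of the episode above 0.03 m or angle between wash_bottle's own z axis and vertical above 0.35 rad).
It fails at once if the beaker is moved more than 30 mm or tipped (distance of beaker_a from where it was at the start of the episode above 0.03 m or angle between beaker_a's own z axis and vertical above 0.35 rad).
It fails at once if the jar is moved more than 30 mm or tipped (distance of jar_b from where it was at the start of the episode above 0.03 m or angle between jar_b's own z axis and vertical above 0.35 rad).
It fails at once if the dropper bottle is moved more than 30 mm or tipped (distance of iodine_bottle from where it was at the start of the episode above 0.03 m or angle between iodine_bottle's own z axis and vertical above 0.35 rad).
It also fails if it takes over 64 s, if anything falls off the work surface, if the arm or the gripper's body presses on something with over 40 N, if the wrist force passes 120 N, or if a joint passes its speed limit or range.

## Working session

There is one attempt and no reset: what is moved stays moved. The work goes in short steps, Python scripts to look and compute and a shell command to move; the robot and the scene stay as the last step left them, time stands still between calls to the robot, and variables do not carry over. Pictures are saved under pics/ and viewed, at most 10 in all, crops included, and the job is handed in when it is done.

```bash
mkdir -p pics; cat > h.py <<'E'
import cv2,numpy as np,pickle,sys
from cell import manip
def snap(name,tag):
    c=manip.camera(name); pickle.dump(c,open(f'pics/{tag}.pkl','wb'))
    cv2.imwrite(f'pics/{tag}.png',c['frame'][:,:,::-1]); return c
def load(tag): return pickle.load(open(f'pics/{tag}.pkl','rb'))
def K(c): return np.array([[c['fx'],0,c['cx']],[0,c['fy'],c['cy']],[0,0,1.]])
def proj(c,P): return cv2.projectPoints(np.array(P,float).reshape(-1,1,3),np.array(c['rvec'],float),np.array(c['tvec'],float),K(c),None)[0].reshape(-1,2)
def at_z(c,uv,z):
    R=cv2.Rodrigues(np.array(c['rvec'],float))[0];t=np.array(c['tvec'],float).ravel()
    o=-R.T@t;d=R.T@np.linalg.inv(K(c))@np.array([uv[0],uv[1],1.]);return o+d*(z-o[2])/d[2]
def crop(tag,x0,y0,x1,y1,s,out):
    cv2.imwrite(f'pics/{out}.png',cv2.resize(cv2.imread(f'pics/{tag}.png')[y0:y1,x0:x1],None,fx=s,fy=s,interpolation=cv2.INTER_CUBIC))
E
python3 - <<'E'
from h import *
for n in('scene','top'):
    c=snap(n,n+'0');R=cv2.Rodrigues(np.array(c['rvec'],float))[0];print(n,-R.T@np.array(c['tvec']).ravel(),R[2],c['fx'])
print(manip.observe())
a=cv2.imread('pics/scene0.png');b=cv2.imread('pics/top0.png')
E
```

```text
scene [ -27.73317321 -183.74369205 1162.42690371] [ 0.46385704  0.08733442 -0.88159478] 430.2843171450113
top [ 429.19716016  -94.81185075 1442.2811665 ] [ 0.0979203   0.01073447 -0.99513637] 460.53421552290234
{'t': 0.1, 'q': array([-1.38077872,  0.57647511,  0.02483902,  1.43784611, -0.01499311,
        1.12898054, -0.0564653 ]), 'dq': array([-0.00039563, -0.00170416,  0.00102071, -0.00209589, -0.00214426,
       -0.00044363, -0.00040239]), 'tau': array([ 5.92444703e-03, -7.67305255e+01,  2.25773178e+00, -2.86606425e+01,
        1.58588908e-02,  8.48628057e-03,  4.75765194e-05]), 'position': array([182.39520519, 649.41281622, 199.30273064]), 'orientation': array([-6.39508772e-05,  1.36443399e-01,  9.90647575e-01, -7.59617892e-04]), 'wrist_force': array([-0.22759169, -0.21505565,  0.30563302]), 'moment': array([-0.01663069,  0.03294244,  0.0168134 ]), 'finger_force': 0.0, 'grip_width': 85.64330546211501}
```

View pics/top0.png

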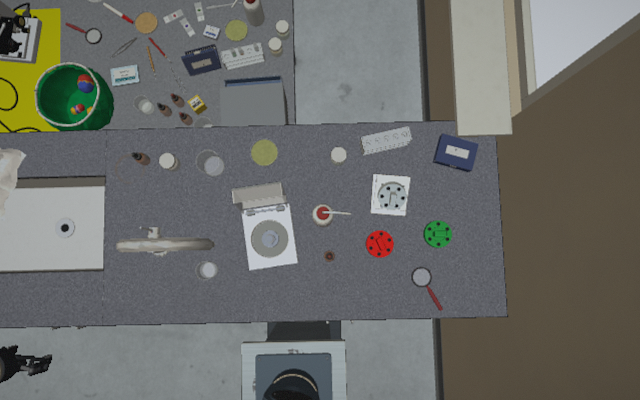

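View pics/scene0.png

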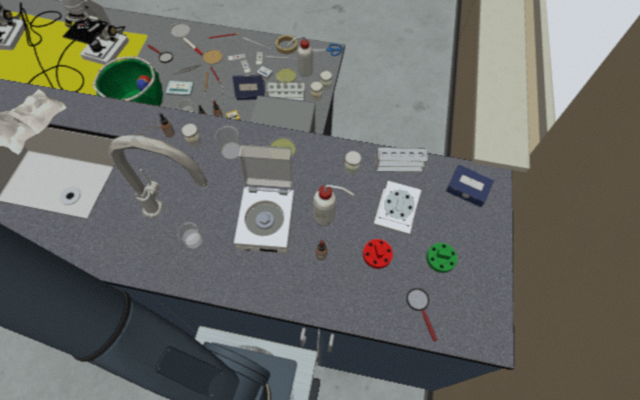

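The top view shows the centrifuge at about (268,235), and three rotor-like discs. The grey one at (391,195) sits on the white stand. The red one at (380,243) and the green one at (438,234) lie on the bench. The grey one fits the description: aluminium, on the sloping stand. I'll confirm that in enlarged crops.

```bash
python3 - <<'E'
from h import *
def cr(tag,x0,y0,w,h,s): return cv2.resize(cv2.imread(f'pics/{tag}.png')[y0:y0+h,x0:x0+w],None,fx=s,fy=s,interpolation=cv2.INTER_CUBIC)
a=np.hstack([cr('top0',360,165,66,50,6),cr('top0',225,175,88,100,3*1.0)[:300]])
b=np.hstack([cr('scene0',366,175,66,50,6),cr('scene0',225,175,88,100,3)[:300]])
cv2.imwrite('pics/c1.png',np.vstack([a,b]));print(a.shape)
E
```

```text
(300, 660, 3)
```

View pics/c1.png

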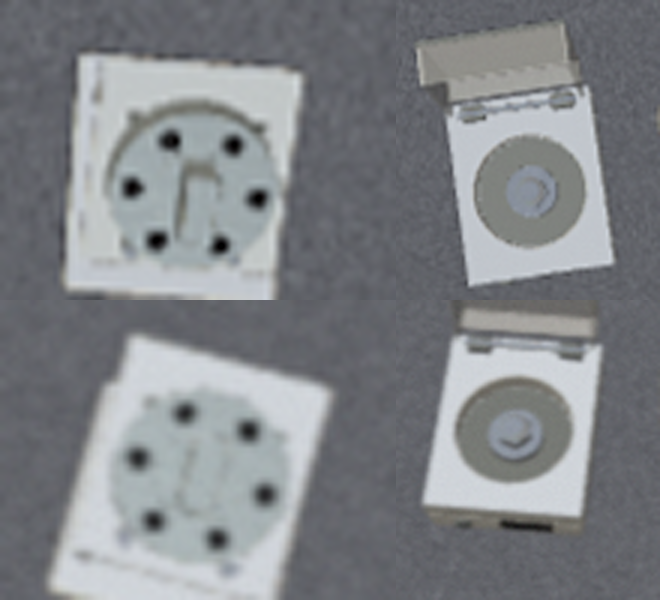

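The crops confirm it. The grey rotor lies on the white stand with its six dark marks and bar: top-view mark centre about (392.5,197), scene about (399.6,204). The bowl centre is at (269.3,238.3) in the top view and (264.3,218.3) in the scene view.

```bash
cat > fit.py <<'E'
from h import *
from scipy.optimize import least_squares
T,S=load('top0'),load('scene0')
ht=np.array([(170,141),(233,146),(258,198),(220,245),(156,240),(132,188)])/6+[360,165]
hs=(np.array([(185,412),(249,430),(265,494),(217,539),(154,520),(138,457)])-[0,300])/6+[366,175]
th=np.radians([30,-30,-90,-150,150,90]);t28=np.radians(28)
def rot(yaw): # rotor R
    return cv2.Rodrigues(np.array([0,0,yaw]))[0]@cv2.Rodrigues(np.array([0,-t28,0]))[0]
def res(p):
    P=(rot(p[3])@np.c_[p[4]*np.cos(th),p[4]*np.sin(th),np.full(6,24)].T).T+p[:3]
    return np.r_[(proj(T,P)-ht).ravel(),(proj(S,P)-hs).ravel()]
r=least_squares(res,[600,-300,45,0,30]);p=r.x
print('rotor o',p[:3].round(1),'yaw',np.degrees(p[3]).round(1),'rh',p[4],'rms px',np.sqrt(np.mean(r.fun**2)))
R=rot(p[3]);print('R cols',R.round(3).tolist())
for q in([0,0,38],[-5,0,32],[0,0,32]):print(q,(R@q+p[:3]).round(1))
ct=np.array([(269.3,238.3),(249.3,269.7),(297.3,263)]);cs=np.array([(264.3,218.3),(234,243.3),(287.3,247.3)])
L=np.array([[0,0,58],[-84,73,58],[-84,-73,58.]])
def rc(p):
    P=L@cv2.Rodrigues(np.array([0,0,p[2]]))[0].T+[p[0],p[1],0]
    return np.r_[(proj(T,P)-ct).ravel(),(proj(S,P)-cs).ravel()]
r=least_squares(rc,[500,0,0]);print('cf',r.x[:2].round(1),np.degrees(r.x[2]).round(1),r.fun.round(1))
for n,uv,z in(('wash',(322,213),150),('iod',(329,256),104),('beak',(208,268),72),('red',(380,243),24),('green',(438,234),24),('mag',(422,277),0),('free',(345,290),0),('jar',(338,155),68),('free2',(335,280),0)):print(n,at_z(T,uv,z).round(0))
E
python3 fit.py
```

```text
rotor o [ 588.7 -311.9   55.3] yaw -6.2 rh 30.96671837655606 rms px 0.26005293863653023
R cols [[0.878, 0.108, -0.467], [-0.095, 0.994, 0.051], [0.469, 0.0, 0.883]]
[0, 0, 38] [ 571.  -310.    88.9]
[-5, 0, 32] [ 569.4 -309.8   81.2]
[0, 0, 32] [ 573.8 -310.3   83.6]
cf [464.3  59. ] 7.2 [ 0.1  0.3 -0.2  0.4  0.2 -0.2  0.3 -0.5  0.2 -0.1 -0.4  0. ]
wash [ 530. -101.  150.]
iod [ 409. -118.  104.]
beak [382. 240.  72.]
red [ 443. -276.   24.]
green [ 466. -455.   24.]
mag [ 336. -405.    0.]
free [ 302. -166.    0.]
jar [ 711. -154.   68.]
free2 [ 333. -136.    0.]
```

```bash
python3 - <<'E'
from h import *
T,S=load('top0'),load('scene0')
def tri(a,b):
    def ray(c,uv):
        p=at_z(c,uv,0);q=at_z(c,uv,500);return q,(p-q)/np.linalg.norm(p-q)
    o1,d1=ray(T,a);o2,d2=ray(S,b)
    s=np.linalg.lstsq(np.c_[d1,-d2],o2-o1,rcond=None)[0]
    A=o1+s[0]*d1;B=o2+s[1]*d2;return ((A+B)/2).round(0),np.linalg.norm(A-B).round(1)
print('tip',tri((212,244),(202,183)),'arch left',tri((118,246),(112,147)),'base',at_z(T,(153,232),0),at_z(S,(151,211),0))
E
python3 - <<'E'
import sys;sys.path.insert(0,'.')
from h import *
cv2.imwrite('pics/c2.png',np.hstack([cv2.resize(cv2.imread(f'pics/{t}0.png')[y:y+100,100:230],None,fx=3,fy=3) for t,y in(('top',195),('scene',125))]))
E
```

```text
tip (array([448., 194., 233.]), np.float64(7.7)) arch left (array([448., 397., 327.]), np.float64(0.0)) base [495.31459421 431.27476965   0.        ] [441.49297488 411.69064854   0.        ]
```

View pics/c2.png

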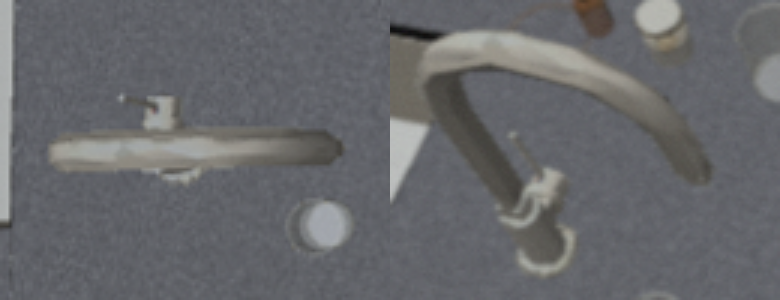

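The faucet stands at x≈448, y 190–400, up to about 330 mm high, and lies between the start pose and the work. I'll raise the tool and pass over it.

```bash
python3 -m handwheel '[[0.3,0.02,-0.02,0.06,0],[0.3,0.04,-0.04,0.12,0],[0.3,0.06,-0.06,0.18,3],[0.3,0.08,-0.08,0.24,9.5],[0.3,0.1,-0.1,0.25,9.5]]'
```

```text
t: 0.72
position: [282.9, 549.9, 453.3]
orientation: [0.001, 0.053, 0.999, 0.002]
wrist_force: [0.6, 0.7, -0.6]
grip_width: 59.6
finger_force: 0.0
```

```bash
python3 -m handwheel '[[0.3,0.03,-0.05,0,0],[0.3,0.06,-0.1,0,0],[0.3,0.09,-0.15,0,0],[0.3,0.11,-0.2,0,0],[0.3,0.13,-0.25,0,0]]'
python3 -m handwheel '[[0.3,0.02,-0.055,0,0],[0.3,0.04,-0.11,0,0],[0.3,0.06,-0.165,0,0],[0.3,0.08,-0.22,0,0],[0.3,0.1,-0.275,0,0]]'
python3 -m handwheel '[[0.15,0.012,-0.06,-0.01,0],[0.15,0.024,-0.12,-0.02,0],[0.15,0.036,-0.18,-0.03,0],[0.15,0.046,-0.24,-0.04,0],[0.15,0.056,-0.3,-0.05,0]]'
```

```text
t: 1.35
position: [412.9, 297.9, 449.8]
orientation: [-0.0, 0.054, 0.999, -0.0]
wrist_force: [1.4, 0.6, 0.6]
grip_width: 59.5
finger_force: 0.0
t: 1.98
position: [512.7, 23.1, 450.0]
orientation: [-0.0, 0.054, 0.999, 0.0]
wrist_force: [1.5, 0.2, -0.2]
grip_width: 59.7
finger_force: 0.0
t: 2.6
position: [568.7, -276.8, 399.4]
orientation: [-0.0, 0.054, 0.999, 0.0]
wrist_force: [1.6, 1.4, 0.4]
grip_width: 72.4
finger_force: 0.0
```

```bash
python3 -m handwheel '[[0.15,0,-0.033,-0.06,0],[0.15,0,-0.033,-0.12,0],[0.15,0,-0.033,-0.18,0],[0.15,0,-0.033,-0.24,0],[0.15,0,-0.033,-0.29,0]]'
python3 -m handwheel '[[0.15,0,0,-0.01,0],[0.15,0,0,-0.02,0],[0.15,0,0,-0.028,0],[0.5,0,0,-0.028,0],[0.7,0,0,-0.028,0]]'
python3 -m handwheel '[[1,0,0,0,0],[1,0,0,0,0],[1,0,0,0,0],[1,0,0,0,0],[1,0,0,0,0]]'
```

```text
t: 3.22
position: [567.7, -307.5, 107.4]
orientation: [-0.001, 0.054, 0.999, 0.0]
wrist_force: [1.0, -0.2, 0.3]
grip_width: 72.6
finger_force: 0.0
t: 3.85
position: [569.0, -308.4, 83.1]
orientation: [0.001, 0.054, 0.999, -0.0]
wrist_force: [0.3, -0.3, -0.9]
grip_width: 36.9
finger_force: 0.0
t: 4.47
position: [568.5, -308.1, 82.1]
orientation: [-0.0, 0.054, 0.999, -0.0]
wrist_force: [0.4, 0.2, 0.7]
grip_width: -0.1
finger_force: 0.0
```

```bash
python3 - <<'E'
from h import *
T=snap('top','top1');S=snap('scene','scene1')
P=[568.5,-308.1,82.1];print(proj(T,P),proj(S,P))
a=cv2.imread('pics/top1.png')[130:260,330:460];b=cv2.imread('pics/scene1.png')[130:260,330:460]
cv2.imwrite('pics/c3.png',cv2.resize(np.hstack([a,b]),None,fx=3,fy=3,interpolation=cv2.INTER_CUBIC))
E
```

```text
[[391.63853965 200.10054415]] [[398.94351018 205.92015495]]
```

View pics/c3.png

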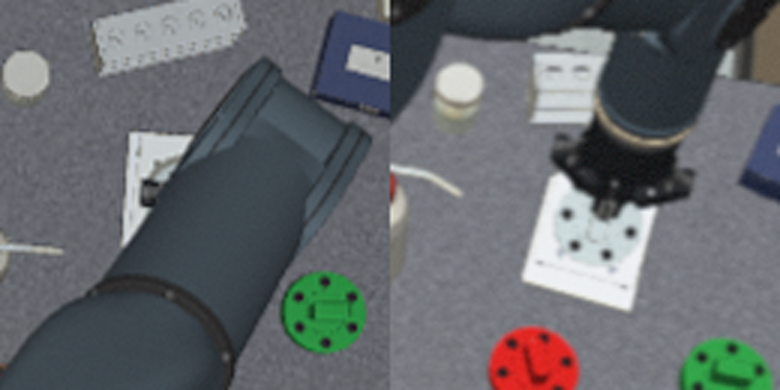

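```bash
python3 - <<'E'
exec(open('fit.py').read())
ims=[]
for tag,c,x0,y0 in(('top0',T,360,165),('scene0',S,366,170),('scene1',S,366,170)):
    s=6;im=cv2.resize(cv2.imread(f'pics/{tag}.png')[y0:y0+66,x0:x0+44*1+0],None,fx=s,fy=s,interpolation=cv2.INTER_CUBIC)
    def dr(P,col,cl=True):
        q=((proj(c,(R@np.array(P,float).T).T+p[:3])-[x0-.5,y0-.5])*s).astype(np.int32);cv2.polylines(im,[q.reshape(-1,1,2)],cl,col,1)
    for z,col in((24,(0,0,255)),(52,(0,160,0))):dr([[18,8,z],[18,-8,z],[-18,-8,z],[-18,8,z]],col)
    a=np.linspace(0,2*np.pi,40)
    for z,col in((24,(0,0,255)),(0,(255,0,0))):dr(np.c_[42*np.cos(a),42*np.sin(a),0*a+z],col)
    ims.append(im)
cv2.imwrite('pics/c4.png',np.hstack(ims));print(np.hstack(ims).shape)
E
```

```text
rotor o [ 588.7 -311.9   55.3] yaw -6.2 rh 30.96671837655606 rms px 0.26005293863653023
R cols [[0.878, 0.108, -0.467], [-0.095, 0.994, 0.051], [0.469, 0.0, 0.883]]
[0, 0, 38] [ 571.  -310.    88.9]
[-5, 0, 32] [ 569.4 -309.8   81.2]
[0, 0, 32] [ 573.8 -310.3   83.6]
cf [464.3  59. ] 7.2 [ 0.1  0.3 -0.2  0.4  0.2 -0.2  0.3 -0.5  0.2 -0.1 -0.4  0. ]
wash [ 530. -101.  150.]
iod [ 409. -118.  104.]
beak [382. 240.  72.]
red [ 443. -276.   24.]
green [ 466. -455.   24.]
mag [ 336. -405.    0.]
free [ 302. -166.    0.]
jar [ 711. -154.   68.]
free2 [ 333. -136.    0.]
(396, 792, 3)
```

View pics/c4.png

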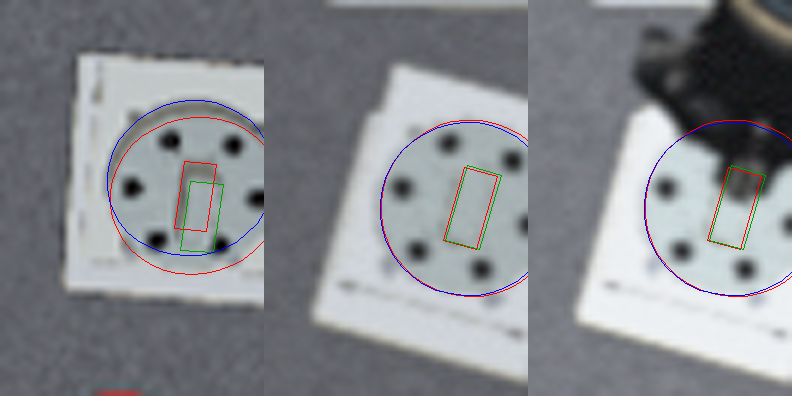

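```bash
python3 - <<'E'
from h import *
a,b=[cv2.imread(f'pics/scene{i}.png').astype(int).sum(2)//3 for i in(0,1)]
print('cols 394..406');
for r in range(194,216):print(r,a[r,394:407],b[r,394:407])
a,b=[cv2.imread(f'pics/top{i}.png').astype(int).sum(2)//3 for i in(0,1)]
print('top moved?',np.abs(a-b)[166:215,372:380].max())
E
```

```text
cols 394..406
194 [148  98  55  69 120 159 173 174 172 175 173 165 157] [144 102  61  34  28  22  26  21  30  37  42  29  22]
195 [166 137 110 118 151 170 176 176 176 175 169 143 103] [198 164 127  87  43  26  25  29  34  43  35  26  25]
196 [177 168 166 167 174 176 178 174 173 173 169 128  65] [212 206 189 138  71  32  43  48  50  59  51  36  25]
197 [172 176 176 176 178 180 181 172 162 164 163 132  77] [212 208 190 134  62  37  65  74  74  87  78  55  31]
198 [171 169 175 171 169 174 180 175 166 162 166 152 124] [206 203 178 117  57  49  75  75  68  88  91  63  43]
199 [174 174 171 164 165 174 177 176 174 171 173 170 165] [212 205 165  97  51  63  82  74  60  81  78  59  69]
200 [179 176 169 152 155 174 177 176 173 168 172 173 175] [213 208 176 119  74  76  84  70  68  79  68  57 102]
201 [178 174 170 155 162 174 175 177 173 166 167 174 176] [214 212 198 163 118  91  79  66  74  77  58  71 139]
202 [176 173 164 157 167 176 175 176 173 163 168 173 176] [212 212 198 182 154 117  82  71  90 106 105 123 171]
203 [177 174 158 161 174 175 175 175 169 166 170 175 173] [215 210 190 191 190
[... 692 characters left out ...]
 212 210 210]
210 [171 171 159 149 153 163 168 168 172 173 176 175 176] [206 207 195 180 184 198 205 204 205 209 212 212 213]
211 [163 175 174 167 170 170 170 170 166 167 174 176 174] [196 212 213 206 206 206 207 205 200 203 209 213 210]
212 [163 178 180 180 178 180 169 160 159 162 173 175 174] [198 214 213 214 216 214 205 195 191 200 207 210 210]
213 [173 180 179 179 176 169 143 104  97 128 161 176 176] [211 213 213 213 214 205 172 129 120 154 192 213 212]
214 [180 179 180 179 176 163 119  60  45  86 145 174 177] [218 216 215 213 213 196 140  76  55 111 177 209 215]
215 [180 178 179 179 179 168 128  69  49  90 145 172 177] [215 215 216 217 214 205 156  84  59 110 176 208 212]
top moved? 152
```

```bash
python3 -m handwheel '[[1,0,0,-0.001,0],[1,0,0,-0.002,0],[1,0,0,-0.003,0],[1,0,0,-0.004,0],[1,0,0,-0.005,0]]'
```

```text
t: 5.2
position: [568.5, -308.2, 77.0]
orientation: [0.0, 0.054, 0.999, -0.0]
wrist_force: [0.6, 0.4, 0.3]
grip_width: -0.1
finger_force: 0.0
```

```bash
python3 - <<'E'
exec(open('fit.py').read().split("ct=np")[0])
ot=np.array([(80,55),(300,72),(65,290)])/6+[360,165]
os_=(np.array([(130,335),(330,388),(50,588)])-[0,300])/6+[366,175]
def P(q,zh,zl): return np.array([[62.5,55,zh],[62.5,-55,zh],[-62.5,55,zl]])@cv2.Rodrigues(np.array([0,0,q]))[0].T
def f(v):
    X=P(v[2],v[3],v[4])+[v[0],v[1],0];return np.r_[(proj(T,X)-ot).ravel(),(proj(S,X)-os_).ravel()]
r=least_squares(f,[580,-310,-.1,78,11]);print(r.x.round(2),r.fun.round(1))
r=least_squares(lambda v:f([v[0],v[1],v[2],78,v[3]]),[580,-310,-.1,11]);print(r.x.round(2),r.fun.round(1))
for z in(77,82,90,95,100):print(z,at_z(S,(400.5,202.5),z).round(1))
print(manip.observe()['moment'])
# rotor fit with tilt free
def res2(p):
    Rr=cv2.Rodrigues(np.array([0,0,p[3]]))[0]@cv2.Rodrigues(np.array([0,-p[5],0]))[0]
    X=(Rr@np.c_[p[4]*np.cos(th),p[4]*np.sin(th),np.full(6,24)].T).T+p[:3]
    return np.r_[(proj(T,X)-ht).ravel(),(proj(S,X)-hs).ravel()]
r=least_squares(res2,[588,-312,50,-.1,31,.45]);print(r.x.round(2))
E
```

```text
rotor o [ 588.7 -311.9   55.3] yaw -6.2 rh 30.96671837655606 rms px 0.26005293863653023
R cols [[0.878, 0.108, -0.467], [-0.095, 0.994, 0.051], [0.469, 0.0, 0.883]]
[0, 0, 38] [ 571.  -310.    88.9]
[-5, 0, 32] [ 569.4 -309.8   81.2]
[0, 0, 32] [ 573.8 -310.3   83.6]
[ 5.8647e+02 -3.1048e+02 -1.0000e-01  6.3190e+01  2.6800e+01] [ 0.9 -1.1  0.6 -1.4 -0.4  1.7 -2.1  0.1  1.1  1.  -0.2 -0.5]
[ 5.8199e+02 -3.0885e+02 -1.0000e-01  3.7450e+01] [ 0.9 -0.4  1.1 -0.7 -0.6  2.9 -2.1 -1.3  1.6 -0.3 -0.6 -0.8]
77 [ 583.2 -311.8   77. ]
82 [ 580.4 -311.2   82. ]
90 [ 575.9 -310.3   90. ]
95 [ 573.1 -309.7   95. ]
100 [ 570.3 -309.1  100. ]
[ 0.00548524 -0.00788168  0.0377561 ]
[ 5.8934e+02 -3.1199e+02  5.5650e+01 -1.1000e-01  3.1040e+01  5.2000e-01]
```

```bash
python3 -m handwheel '[[1,0,0,-0.001,0],[1,0,0,-0.002,0],[1,0,0,-0.003,0],[1,0,0,-0.003,0],[1,0,0,-0.003,0]]'; python3 -m handwheel '[[1,0,0,-0.001,0],[1,0,0,-0.002,0],[1,0,0,-0.003,0],[1,0,0,-0.003,0],[1,0,0,-0.003,0]]'
```

```text
t: 5.82
position: [568.5, -308.2, 74.1]
orientation: [0.0, 0.054, 0.999, -0.0]
wrist_force: [-0.2, 0.3, -0.4]
grip_width: 0.3
finger_force: 0.0
t: 6.45
position: [568.7, -308.2, 71.7]
orientation: [0.0, 0.054, 0.999, -0.0]
wrist_force: [-0.8, 0.5, 6.4]
grip_width: -0.1
finger_force: 3.0
```

```bash
python3 -m handwheel '[[0.3,0,0,0.005,0],[0.3,0,0,0.005,0],[0.3,0,0,0.005,0],[0.3,0,0,0.003,0],[0.3,0,0,0,0]]'; python3 -m handwheel '[[0.3,0,0,-0.002,0],[0.3,0,0,-0.004,0],[0.3,0,0,-0.006,0],[0.3,0,0,-0.008,0],[0.3,0,0,-0.008,0]]'
```

```text
t: 7.08
position: [568.5, -308.1, 70.8]
orientation: [-0.0, 0.054, 0.999, 0.0]
wrist_force: [-0.2, 0.0, -0.5]
grip_width: 60.1
finger_force: 0.0
t: 7.7
position: [568.4, -308.1, 62.9]
orientation: [-0.0, 0.054, 0.999, 0.0]
wrist_force: [-0.2, -0.1, 0.5]
grip_width: 59.5
finger_force: 0.0
```

```bash
python3 -m handwheel '[[0.6,0,0,0,0],[0.8,0,0,0,0],[1,0,0,0,0],[1,0,0,0,0],[1,0,0,0,0]]'
```

```text
t: 8.32
position: [568.6, -308.1, 63.4]
orientation: [0.0, 0.054, 0.999, 0.0]
wrist_force: [-1.5, 0.7, 5.6]
grip_width: 13.4
finger_force: 58.9
```

```bash
python3 -m handwheel '[[0.3,0,0,0,0],[0.3,0,0,0,0],[0.3,0,0,-0.005,0],[0.3,0,0,-0.01,0],[0.3,0,0,-0.015,0]]'; python3 -m handwheel '[[0.5,0,0,0,0],[0.7,0,0,0,0],[1,0,0,0,0],[1,0,0,0,0],[1,0,0,0,0]]'
```

```text
t: 8.95
position: [568.3, -308.0, 47.5]
orientation: [-0.0, 0.054, 0.999, 0.0]
wrist_force: [0.5, 1.4, -0.7]
grip_width: 59.7
finger_force: 0.0
t: 9.57
position: [568.7, -308.3, 48.5]
orientation: [0.0, 0.054, 0.999, -0.0]
wrist_force: [-0.4, 1.2, 4.5]
grip_width: 14.5
finger_force: 59.2
```

```bash
python3 -m handwheel '[[1,0,0,0.02,0],[1,0,0,0.05,0],[1,0,0,0.09,0],[1,0,0,0.12,0],[1,0,0,0.12,0]]'; python3 - <<'E'
from h import *
T=snap('top','top2');S=snap('scene','scene2')
o=manip.observe();print(o['position'],o['grip_width'],proj(S,o['position']),proj(T,o['position']))
a=cv2.imread('pics/scene2.png')[110:260,340:440]
b=cv2.imread('pics/top2.png')[130:230,350:450]
cv2.imwrite('pics/c5.png',np.hstack([cv2.resize(a,(400,600),interpolation=cv2.INTER_CUBIC),cv2.resize(b,(400,600)[::1] if 0 else (400,400),interpolation=cv2.INTER_CUBIC) if 0 else cv2.copyMakeBorder(cv2.resize(b,(400,400)),0,200,0,0,cv2.BORDER_CONSTANT)]))
E
```

```text
t: 10.2
position: [569.6, -308.9, 170.3]
orientation: [0.002, 0.054, 0.999, -0.001]
wrist_force: [-0.2, -0.4, -2.0]
grip_width: 14.2
finger_force: 58.7
[ 568.16314447 -307.69649022  167.33980173] 14.881933852770118 [[404.48054837 191.28473985]] [[396.18644706 196.9801129 ]]
```

View pics/c5.png

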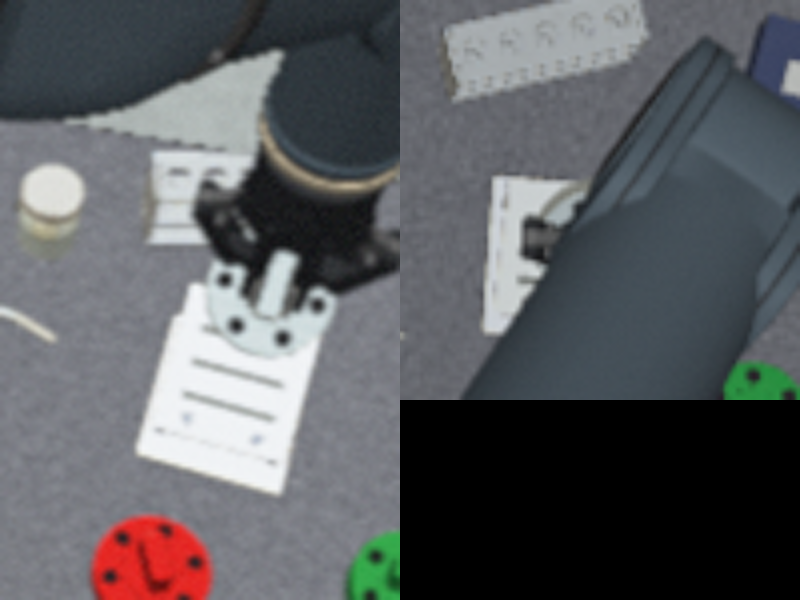

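The rotor is held, still tilted, with the bar between the fingers. Next I put it down level on free bench at about (340,-300) and regrasp it upright.

```bash
python3 -m handwheel '[[1,-0.055,0.002,0,0],[1,-0.11,0.004,0,0],[1,-0.165,0.006,0,0],[1,-0.22,0.008,0,0],[1,-0.23,0.008,-0.05,0]]'; python3 -m handwheel '[[1,0,0,-0.02,0],[1,0,0,-0.04,0],[1,0,0,-0.05,0],[1,0,0,-0.055,0],[1,0,0,-0.06,0]]'; python3 -m handwheel '[[1,0,0,-0.003,0],[1,0,0,-0.006,0],[1,0,0,-0.009,0],[1,0,0,-0.012,0],[1,0,0,-0.012,0]]'
```

```text
t: 10.92
position: [336.3, -300.8, 119.2]
orientation: [0.002, 0.055, 0.998, -0.001]
wrist_force: [2.6, -0.6, -2.4]
grip_width: 14.9
finger_force: 58.9
t: 11.55
position: [338.6, -300.2, 58.0]
orientation: [0.0, 0.054, 0.999, -0.0]
wrist_force: [-0.6, 0.7, -1.5]
grip_width: 14.4
finger_force: 58.8
t: 12.18
position: [338.4, -300.0, 45.9]
orientation: [-0.0, 0.054, 0.999, 0.0]
wrist_force: [-0.1, 0.1, -1.7]
grip_width: 14.6
finger_force: 58.8
```

```bash
python3 -m handwheel '[[1,0,0,-0.002,0],[1,0,0,-0.004,0],[1,0,0,-0.006,0],[1,0,0,-0.006,0],[1,0,0,-0.006,0]]'; python3 -m handwheel '[[1,0,0,-0.002,0],[1,0,0,-0.004,0],[1,0,0,-0.006,0],[1,0,0,-0.006,0],[1,0,0,-0.006,0]]'
```

```text
t: 12.8
position: [338.5, -300.2, 40.1]
orientation: [-0.0, 0.054, 0.999, -0.0]
wrist_force: [0.5, -0.0, -0.3]
grip_width: 14.6
finger_force: 58.8
t: 13.42
position: [338.5, -300.2, 34.1]
orientation: [-0.0, 0.054, 0.999, -0.0]
wrist_force: [-0.4, -0.7, -1.5]
grip_width: 14.4
finger_force: 58.8
```

```bash
python3 -m handwheel '[[1,0,0,-0.003,0],[1,0,0,-0.006,0],[1,0,0,-0.008,0],[1,0,0,-0.008,0],[1,0,0,-0.008,0]]'; python3 -m handwheel '[[1,0,0,-0.002,0],[1,0,0,-0.004,0],[1,0,0,-0.006,0],[1,0,0,-0.006,0],[1,0,0,-0.006,0]]'
```

```text
t: 14.05
position: [338.5, -300.2, 26.1]
orientation: [-0.0, 0.054, 0.999, -0.0]
wrist_force: [-0.3, 0.1, -1.4]
grip_width: 14.7
finger_force: 58.8
t: 14.68
position: [338.5, -300.2, 20.1]
orientation: [-0.0, 0.054, 0.999, -0.0]
wrist_force: [-0.2, 0.2, -2.0]
grip_width: 15.0
finger_force: 58.8
```

```bash
python3 -m handwheel '[[1,0,0,-0.002,0],[1,0,0,-0.004,0],[1,0,0,-0.006,0],[1,0,0,-0.006,0],[1,0,0,-0.006,0]]'; python3 - <<'E'
from h import *
T=snap('top','top3');S=snap('scene','scene3')
o=manip.observe();print(o['position'],o['wrist_force'],proj(S,o['position']),proj(T,o['position']))
a=cv2.imread('pics/scene3.png')[220:370,330:480]
b=cv2.imread('pics/top3.png')[190:340,320:470]
cv2.imwrite('pics/c6.png',cv2.resize(np.hstack([a,b]),(800,400),interpolation=cv2.INTER_CUBIC))
E
```

```text
t: 15.3
position: [339.2, -300.3, 15.1]
orientation: [0.001, 0.054, 0.999, -0.0]
wrist_force: [-0.3, 2.7, 20.3]
grip_width: 14.4
finger_force: 61.8
[ 339.24398421 -300.34286782   15.09801805] [-0.57836144  3.1932524  20.21296939] [[382.11144819 289.88727146]] [[388.78875443 276.95998572]]
```

View pics/c6.png

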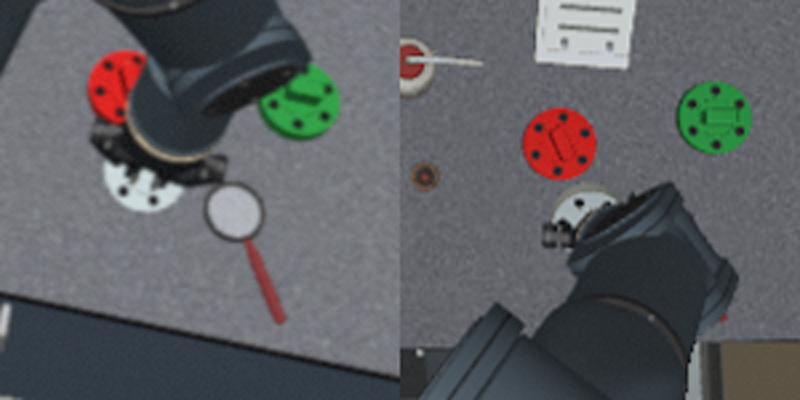

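```bash
python3 -m handwheel '[[0.1,0,0,0.002,0],[0.1,0,0,0.002,0],[0.1,0,0,0.002,0],[0.1,0,0,0.03,0],[0.1,0,0,0.06,0]]'; python3 -m handwheel '[[0.2,0.02,0.05,0.05,0],[0.2,0.03,0.1,0.1,0],[0.2,0.04,0.15,0.1,0],[0.2,0.06,0.21,0.1,0],[0.2,0.09,0.26,0.1,0]]'; python3 - <<'E'
from h import *
T=snap('top','top4');S=snap('scene','scene4')
o=manip.observe();print(o['position'])
a=cv2.imread('pics/scene4.png')[255:315,350:410]
b=cv2.imread('pics/top4.png')[240:300,360:420]
cv2.imwrite('pics/c7.png',cv2.resize(np.hstack([a,b]),(800,400),interpolation=cv2.INTER_CUBIC))
E
```

```text
t: 16.02
position: [338.0, -299.9, 74.3]
orientation: [-0.001, 0.054, 0.999, 0.0]
wrist_force: [1.3, -0.3, -0.9]
grip_width: 77.1
finger_force: 0.0
t: 16.65
position: [428.2, -38.4, 174.5]
orientation: [0.0, 0.054, 0.999, 0.0]
wrist_force: [1.7, -1.6, -0.6]
grip_width: 68.4
finger_force: 0.0
[431.23735708 -34.21279031 173.94337793]
```

View pics/c7.png

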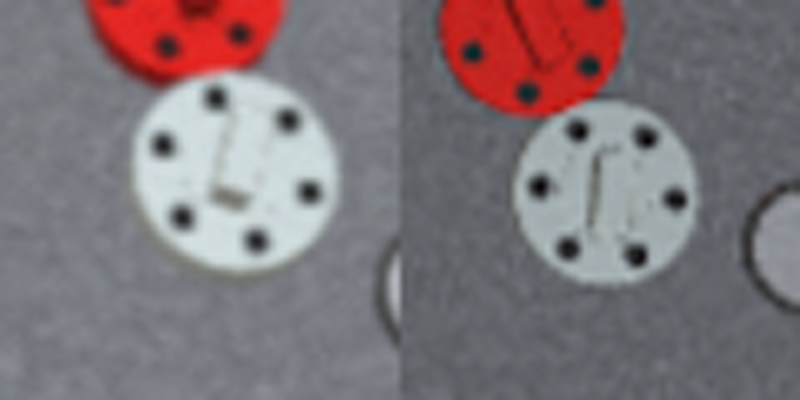

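```bash
cat > fit2.py <<'E'
from h import *
from scipy.optimize import least_squares
T,S=load('top4'),load('scene4');T0,S0=load('top0'),load('scene0')
def un(a,s,o): return (np.array(a,float)+.5)/s-.5+o
def refine(c,pts):
    g=cv2.cvtColor(c['frame'],cv2.COLOR_RGB2GRAY).astype(float);out=[]
    for u,v in pts:
        i,j=int(round(v)),int(round(u));yy,xx=np.mgrid[i-3:i+4,j-3:j+4];w=np.clip(140-g[i-3:i+4,j-3:j+4],0,None)
        out.append([(w*xx).sum()/w.sum(),(w*yy).sum()/w.sum()])
    return np.array(out)
k=400/60
hs=refine(S,un([(215,97),(288,120),(308,192),(257,241),(181,217),(163,145)],k,np.array([350,255])))
ht=refine(T,un([(178,130),(246,137),(276,199),(237,256),(168,248),(140,186)],k,np.array([360,240])))
th=np.radians([30,-30,-90,-150,150,90])
def res(p,w=(1,1)):
    a=th+p[2];P=np.c_[p[0]+31*np.cos(a),p[1]+31*np.sin(a),np.full(6,p[3] if len(p)>3 else 24)]
    return np.r_[w[0]*(proj(T,P)-ht).ravel(),w[1]*(proj(S,P)-hs).ravel()]
for nm,w in(('both',(1,1)),('top',(1,0)),('scene',(0,1))):
    r=least_squares(res,[335,-300,0],args=(w,));print('rotor',nm,r.x[:2].round(1),np.degrees(r.x[2]).round(1),np.abs(r.fun).max().round(2))
r=least_squares(res,[335,-300,0,24]);print('free z',r.x.round(2))
C=[]
for c,(x0,y0,x1,y1) in((T0,(235,200,305,275)),(S0,(225,180,305,255))):
    g=cv2.cvtColor(c['frame'],cv2.COLOR_RGB2GRAY)[y0:y1,x0:x1];G=cv2.resize(g,None,fx=8,fy=8,interpolation=cv2.INTER_CUBIC)
    m=(G<180).astype(np.uint8);cs,_=cv2.findContours(m,cv2.RETR_CCOMP,cv2.CHAIN_APPROX_NONE)
    for q in cs:
        if cv2.contourArea(q)>20000:
            e=cv2.fitEllipse(cv2.convexHull(q));ctr=un(e[0],8,np.array([x0,y0]));print('ell',ctr.round(2),np.array(e[1])/8,cv2.contourArea(q)/64);C.append((c,ctr))
for c,ctr in C: print(at_z(c,ctr,58).round(1))
E
python3 fit2.py
```

```text
rotor both [ 365.6 -304.3] -6.8 0.66
rotor top [ 365.3 -305.7] -6.7 0.4
rotor scene [ 365.8 -303.3] -7.0 0.06
free z [ 3.6521e+02 -3.0405e+02 -1.2000e-01  2.6450e+01]
ell [269.08 238.31] [38.22442245 38.73601151] 1144.390625Traceback (most recent call last):
  File "fit2.py", line 27, in <module>
    e=cv2.fitEllipse(cv2.convexHull(q));ctr=un(e[0],8,np.array([x0,y0]));print('ell',ctr.round(2),np.array(e[1])/8,cv2.contourArea(q)/64);C.append((c,ctr))
cv2.error: OpenCV(4.12.0) /io/opencv/modules/imgproc/src/shapedescr.cpp:361: error: (-201:Incorrect size of input array) There should be at least 5 points to fit the ellipse in function 'fitEllipseNoDirect'
```

```bash
sed -i 's/cv2.fitEllipse(cv2.convexHull(q))/cv2.fitEllipse(q)/; s/if cv2.contourArea(q)>20000/if len(q)>5 and 40000<cv2.contourArea(q)/' fit2.py; python3 fit2.py | tail -5; python3 -m handwheel '[[0.3,-0.015,-0.06,0,0],[0.3,-0.03,-0.115,0,0],[0.3,-0.045,-0.17,0,-0.6],[0.3,-0.055,-0.22,0,-0.6],[0.5,-0.063,-0.266,0,-0.6]]'
```

```text
[469.   58.5  58. ]
[467.6  59.3  58. ]
[464.1  61.4  58. ]
[466.8  60.1  58. ]
[463.8  61.   58. ]
t: 17.38
position: [364.1, -308.6, 174.0]
orientation: [-0.0, 0.06, 0.998, 0.0]
wrist_force: [0.1, 0.1, -0.2]
grip_width: 43.9
finger_force: 0.0
```

```bash
python3 fit2.py | grep ell; python3 -m handwheel '[[0.5,0.001,0.004,-0.05,0],[0.5,0.001,0.004,-0.1,0],[0.5,0.001,0.004,-0.13,0],[0.5,0.001,0.004,-0.14,0],[0.5,0.001,0.004,-0.14,0]]';  python3 -m handwheel '[[0.5,0,0,-0.01,0],[0.5,0,0,-0.02,0],[0.5,0,0,-0.025,0],[0.5,0,0,-0.028,0],[0.5,0,0,-0.03,0]]'
```

```text
ell [269.07 238.32] [38.03147888 38.33555222] 1144.390625
ell [269.5 237. ] [82.32759094 88.98448181] 5231.890625
ell [269.24 237.45] [56.47796631 68.21164703] 2613.3203125
ell [263.81 217.75] [35.76464844 40.29437256] 1131.6875
ell [264.5 217. ] [88.24240875 94.8991394 ] 5980.640625
ell [263.92 217.87] [58.80514526 65.53075409] 2691.234375
t: 18.0
position: [365.9, -302.8, 34.1]
orientation: [-0.0, 0.059, 0.998, 0.0]
wrist_force: [0.5, 0.3, 0.1]
grip_width: 42.5
finger_force: 0.0
t: 18.62
position: [366.3, -302.6, 4.0]
orientation: [0.0, 0.059, 0.998, -0.0]
wrist_force: [1.4, -0.1, -0.4]
grip_width: 42.8
finger_force: 0.0
```

```bash
python3 -m handwheel '[[0.8,0,0,0,0],[1,0,0,0,0],[1,0,0,0,0],[1,0,0,0,0],[1,0,0,0,0]]'; python3 -c "
from h import *
print('top bowl',at_z(load('top0'),(269.07,238.32),58));o=manip.observe();print(o['position'],o['wrist_force'],o['moment'])"
```

```text
t: 19.25
position: [366.4, -302.8, 4.4]
orientation: [0.0, 0.059, 0.998, -0.0]
wrist_force: [-0.7, -0.8, 5.0]
grip_width: 14.8
finger_force: 59.2
top bowl [465.05250772  59.89149133  58.        ]
[ 366.37488137 -302.80822082    4.3751103 ] [-0.74153055 -0.78621133  4.99941242] [-0.0323205   0.17690069 -0.05710199]
```

```bash
python3 -m handwheel '[[1,0,0,0.03,0],[1,0,0,0.08,0],[1,0,0,0.13,0],[1,0.005,0.02,0.17,0],[1,0.015,0.06,0.17,0]]'; python3 -m handwheel '[[1,0.008,0.055,0,0],[1,0.018,0.11,0,0],[1,0.03,0.165,0,0],[1,0.045,0.22,0,0],[1,0.065,0.265,0,0]]'; python3 -m handwheel '[[1,0.015,0.03,0,0],[1,0.019,0.0385,-0.02,0],[1,0.019,0.0385,-0.05,0],[1,0.019,0.0385,-0.07,0],[1,0.019,0.0385,-0.07,0]]'; python3 -c "
from h import *
print(manip.observe()['q'].round(2))"
```

```text
t: 19.88
position: [382.5, -243.9, 176.7]
orientation: [0.003, 0.061, 0.998, -0.001]
wrist_force: [0.5, 0.7, -2.0]
grip_width: 15.0
finger_force: 59.0
t: 20.5
position: [445.9, 24.9, 174.0]
orientation: [-0.0, 0.058, 0.998, 0.0]
wrist_force: [1.1, -0.9, -1.1]
grip_width: 15.0
finger_force: 59.0
t: 21.12
position: [464.0, 60.8, 102.9]
orientation: [-0.002, 0.059, 0.998, -0.001]
wrist_force: [0.6, -0.8, -0.7]
grip_width: 14.5
finger_force: 58.9
[-0.49  0.43  0.36  2.1  -0.24  0.66  1.49]
```

```bash
python3 -m handwheel '[[1,0.001,0,-0.01,0],[1,0.001,0,-0.02,0],[1,0.001,0,-0.03,0],[1,0.001,0,-0.034,0],[1,0.001,0,-0.038,0]]'; python3 -m handwheel '[[1,0,0,-0.002,0],[1,0,0,-0.004,0],[1,0,0,-0.005,0],[1,0,0,-0.006,0],[1,0,0,-0.006,0]]'; python3 -c "
from h import *
o=manip.observe();print(o['position'],o['moment'].round(2))"
```

```text
t: 21.75
position: [466.3, 60.9, 65.9]
orientation: [-0.0, 0.059, 0.998, -0.0]
wrist_force: [-0.1, 0.2, -1.2]
grip_width: 15.0
finger_force: 59.0
t: 22.38
position: [466.3, 61.0, 60.1]
orientation: [0.0, 0.059, 0.998, -0.0]
wrist_force: [-0.5, -0.2, -1.8]
grip_width: 14.5
finger_force: 59.0
[466.30231146  60.97335813  60.10000267] [-0.    0.   -0.01]
```

```bash
python3 -m handwheel '[[1,0,0,-0.0005,0],[1,0,0,-0.001,0],[1,0,0,-0.0015,0],[1,0,0,-0.002,0],[1,0,0,-0.002,0]]'; python3 -c "
from h import *
o=manip.observe();print(o['position'],o['wrist_force'].round(1),o['moment'].round(2))"
```

```text
t: 23.0
position: [466.3, 60.9, 58.1]
orientation: [-0.0, 0.059, 0.998, -0.0]
wrist_force: [-0.1, 0.5, -2.1]
grip_width: 14.3
finger_force: 59.0
[466.25421336  60.94586348  58.05250035] [-0.1  0.5 -2.1] [ 0.03  0.03 -0.02]
```

```bash
python3 -m handwheel '[[1,0,0,-0.001,0],[1,0,0,-0.002,0],[1,0,0,-0.003,0],[1,0,0,-0.003,0],[1,0,0,-0.003,0]]'; python3 -m handwheel '[[1,0,0,-0.001,0],[1,0,0,-0.002,0],[1,0,0,-0.003,0],[1,0,0,-0.003,0],[1,0,0,-0.003,0]]'
```

```text
t: 23.62
position: [466.3, 61.0, 55.1]
orientation: [-0.0, 0.059, 0.998, -0.0]
wrist_force: [-0.6, -0.3, -1.9]
grip_width: 14.2
finger_force: 59.0
t: 24.25
position: [466.3, 60.9, 52.1]
orientation: [-0.0, 0.059, 0.998, -0.0]
wrist_force: [-0.2, 0.2, -1.6]
grip_width: 14.4
finger_force: 59.0
```

```bash
python3 -m handwheel '[[1,0,0,-0.001,0],[1,0,0,-0.002,0],[1,0,0,-0.003,0],[1,0,0,-0.003,0],[1,0,0,-0.003,0]]'; python3 -c "
from h import *
T=snap('top','top5');S=snap('scene','scene5')
o=manip.observe();print(o['position'],o['wrist_force'].round(1),o['moment'].round(2))
a=cv2.imread('pics/scene5.png')[170:270,215:315]
b=cv2.imread('pics/top5.png')[180:280,220:320]
cv2.imwrite('pics/c8.png',cv2.resize(np.hstack([a,b]),(800,400),interpolation=cv2.INTER_CUBIC))"
```

```text
t: 24.88
position: [466.4, 61.0, 50.2]
orientation: [0.0, 0.059, 0.998, 0.0]
wrist_force: [-4.6, 0.7, 19.8]
grip_width: 14.8
finger_force: 62.0
[466.40486652  60.99359673  50.20186391] [-4.1 -0.1 20.5] [-0.08  1.11  0.05]
```

```bash
python3 -m handwheel '[[1,-0.001,0,0.001,0],[1,-0.001,0,0.001,0],[0.5,-0.001,0,0.001,0],[0.3,-0.001,0,0.001,0],[0.3,-0.001,0,0.001,0]]'; python3 -m handwheel '[[0.3,0,0,0.05,0],[0.3,0,0,0.1,0],[0.3,-0.02,-0.04,0.15,0],[0.3,-0.02,-0.1,0.18,0],[0.3,-0.02,-0.15,0.2,0]]'; python3 -c "
from h import *
T=snap('top','top6');S=snap('scene','scene6')
o=manip.observe();print(o['position'],o['wrist_force'].round(1),o['moment'].round(2))
a=cv2.imread('pics/scene6.png')[180:240,230:290]
b=cv2.imread('pics/top6.png')[210:270,240:300]
cv2.imwrite('pics/c8.png',cv2.resize(np.hstack([a,b]),(800,400),interpolation=cv2.INTER_CUBIC))"
```

```text
t: 25.6
position: [465.2, 61.0, 49.9]
orientation: [-0.0, 0.059, 0.998, -0.0]
wrist_force: [-0.1, -0.6, 0.6]
grip_width: 60.0
finger_force: 0.0
t: 26.22
position: [445.2, -90.1, 251.7]
orientation: [0.001, 0.058, 0.998, 0.0]
wrist_force: [1.7, 0.3, 0.3]
grip_width: 60.0
finger_force: 0.0
[445.6552567  -95.60414479 252.86322078] [-0.  -0.7 -1. ] [ 0.02 -0.03 -0.04]
```

View pics/c8.png

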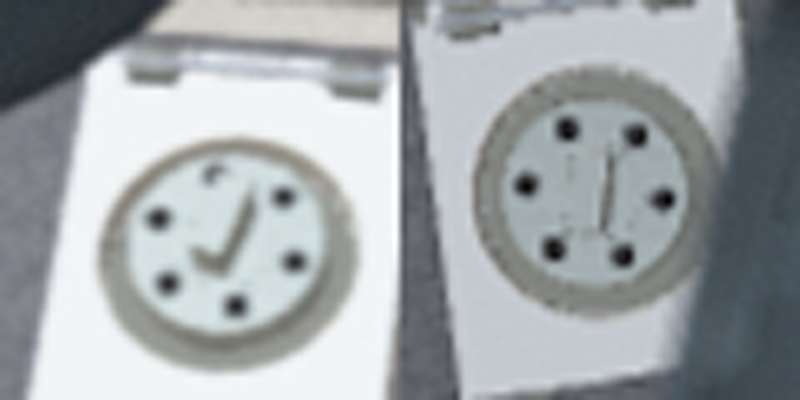

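The rotor sits in the bowl with its marks visible: scene centre about (263.8,216.7), top centre about (269,238.6). I'll check its height and tilt numerically.

```bash
python3 - <<'E'
src=open('fit2.py').read().split("C=[]")[0].split("k=400/60")[0];exec(src)
T,S=load('top6'),load('scene6');k=400/60
hs=refine(S,un([(283,196),(292,261),(235,305),(168,284),(158,217)],k,np.array([230,180])))
ht=refine(T,un([(167,128),(236,134),(263,200),(222,256),(154,248),(125,185)],k,np.array([240,210])))
th=np.radians([30,-30,-90,-150,150,90])
def res(p,c=(1,1)):
    R=cv2.Rodrigues(np.array([p[4],p[5],0]))[0]@cv2.Rodrigues(np.array([0,0,p[3]]))[0]
    P=(R@np.c_[31*np.cos(th),31*np.sin(th),0*th+24].T).T+p[:3]
    return np.r_[(proj(T,P)-ht).ravel(),(proj(S,P[1:])-hs).ravel()]
r=least_squares(res,[465,60,46,0,0,0]);print(r.x[:3].round(1),np.degrees(r.x[3:]).round(1),np.abs(r.fun).max().round(2))
for z in(46,55):
    r=least_squares(lambda v:res([v[0],v[1],z,v[2],0,0]),[465,60,0]);print(z,r.x[:2].round(1),np.degrees(r.x[2]).round(1),'rms',np.sqrt(np.mean(r.fun**2)).round(3))
E
```

```text
[464.1  59.6  48.7] [-7.5 -0.5  0.1] 0.44Traceback (most recent call last):
  File "<stdin>", line 12, in <module>
    return func(*args, **kwargs)
    vector_fun = VectorFunction(
        fun_wrapped,
    ...<6 lines>...
        workers=workers
    )
    self._update_fun()
    ~~~~~~~~~~~~~~~~^^
    self.f = self.fun_wrapped(xp_copy(self.x))
             ~~~~~~~~~~~~~~~~^^^^^^^^^^^^^^^^^
    return np.atleast_1d(self.fun(x))
                         ~~~~~~~~^^^
    return self.f(x, *self.args, **self.kwargs)
           ~~~~~~^^^^^^^^^^^^^^^^^^^^^^^^^^^^^^
  File "<stdin>", line 12, in <lambda>
  File "<stdin>", line 7, in res
cv2.error: OpenCV(4.12.0) /io/opencv/modules/calib3d/src/calibration_base.cpp:151: error: (-210:Unsupported format or combination of formats) The matrices must have 32f or 64f data type in function 'Rodrigues'
```

The rotor is home: fitted z is 48.7, and the bench measurement showed a bias of +2.4, so about 46.3, level and centred. Now the lid.

```bash
python3 -m handwheel '[[1,0.03,0,0.04,0],[1,0.07,0.03,0.05,0],[1,0.11,0.07,0.05,0],[1,0.15,0.11,0.05,0],[1,0.185,0.15,0.05,0]]'; python3 -m handwheel '[[1,0.004,0.027,0,0],[1,0.004,0.027,-0.05,0],[1,0.004,0.027,-0.1,0],[1,0.004,0.027,-0.1,0],[1,0.004,0.027,-0.1,0]]'; python3 -c "
from h import *
S=snap('scene','scene7');T=snap('top','top7');print(manip.observe()['position'])"
```

```text
t: 26.95
position: [631.3, 62.9, 299.4]
orientation: [-0.0, 0.059, 0.998, -0.0]
wrist_force: [1.0, -0.3, 0.2]
grip_width: -0.1
finger_force: 0.0
t: 27.58
position: [635.1, 88.0, 201.7]
orientation: [0.001, 0.059, 0.998, 0.0]
wrist_force: [0.4, -0.8, -0.0]
grip_width: -0.2
finger_force: 0.0
[635.6186209   87.88649745 202.46960706]
```

```bash
python3 -m handwheel '[[1,0.003,-0.004,-0.015,0],[1,0.003,-0.004,-0.03,0],[1,0.003,-0.004,-0.045,0],[1,0.003,-0.004,-0.06,0],[1,0.003,-0.004,-0.07,0]]'; python3 -m handwheel '[[1,-0.006,-0.001,0,0],[1,-0.012,-0.0015,0,0],[1,-0.018,-0.002,0,0],[1,-0.024,-0.003,0,0],[1,-0.03,-0.004,0,0]]'; python3 -m handwheel '[[1,-0.008,-0.001,0,0],[1,-0.016,-0.002,0,0],[1,-0.024,-0.003,0,0],[1,-0.032,-0.004,0,0],[1,-0.04,-0.005,0,0]]'
```

```text
t: 28.3
position: [636.8, 84.0, 128.7]
orientation: [-0.001, 0.059, 0.998, -0.0]
wrist_force: [-0.6, -0.5, -0.3]
grip_width: -0.1
finger_force: 0.0
t: 28.92
position: [606.9, 80.0, 130.4]
orientation: [0.0, 0.059, 0.998, 0.0]
wrist_force: [1.0, 0.2, 0.5]
grip_width: 0.1
finger_force: 0.0
t: 29.55
position: [566.8, 74.9, 130.2]
orientation: [0.0, 0.059, 0.998, 0.0]
wrist_force: [1.3, -0.8, 0.6]
grip_width: -0.1
finger_force: 0.5
```

```bash
python3 -m handwheel '[[1,-0.01,-0.001,0,0],[1,-0.02,-0.002,0,0],[1,-0.03,-0.003,0,0],[1,-0.04,-0.005,0,0],[1,-0.05,-0.006,0,0]]'; python3 -m handwheel '[[1,-0.012,-0.001,0,0],[1,-0.024,-0.002,0,0],[1,-0.036,-0.003,0,0],[1,-0.036,-0.003,0.03,0],[1,-0.036,-0.003,0.08,0]]'; python3 -m handwheel '[[1,0.02,-0.03,0.05,0],[1,0.02,-0.08,0.05,0],[1,0.02,-0.14,0.05,0],[1,0.02,-0.2,0.05,0],[1,0.02,-0.26,0.05,0]]';  python3 -m handwheel '[[1,0,0,0,0],[1,0,0,0,0],[1,0,0,0,0],[1,0,0,0,0],[1,0,0,0,0]]'; python3 -m handwheel '[[1,0,0,0,0],[1,0,0,0,0],[1,0,0,0,0],[1,0,0,0,0],[1,0,0,0,0]]'
python3 -c "
from h import *
S=snap('scene','scene8');T=snap('top','top8')
a=cv2.imread('pics/scene8.png')[140:260,220:320]
b=cv2.imread('pics/top8.png')[170:290,220:320]
cv2.imwrite('pics/c9.png',cv2.resize(np.hstack([a,b]),(800,480),interpolation=cv2.INTER_CUBIC))"
```

```text
t: 30.18
position: [516.5, 68.8, 130.1]
orientation: [-0.0, 0.059, 0.998, -0.0]
wrist_force: [0.7, -0.4, 0.7]
grip_width: 0.0
finger_force: 0.0
t: 30.8
position: [479.7, 65.8, 210.0]
orientation: [-0.002, 0.059, 0.998, -0.001]
wrist_force: [1.2, 0.4, 0.8]
grip_width: 0.2
finger_force: 0.0
t: 31.42
position: [500.8, -195.5, 260.1]
orientation: [0.0, 0.059, 0.998, 0.0]
wrist_force: [1.3, 0.6, 0.1]
grip_width: -0.4
finger_force: 0.0
t: 32.05
position: [501.5, -193.2, 260.1]
orientation: [0.0, 0.058, 0.998, 0.0]
wrist_force: [0.1, 0.1, -0.0]
grip_width: -0.4
finger_force: 0.0
t: 32.67
position: [501.3, -194.1, 260.1]
orientation: [-0.0, 0.059, 0.998, -0.0]
wrist_force: [-0.0, 0.1, 0.3]
grip_width: 0.5
finger_force: 0.0
```

My ten views are used up, so I check the result numerically.

```bash
python3 -m handwheel '[[1,0,0,0,0],[1,0,0,0,0],[1,0,0,0,0],[1,0,0,0,0],[1,0,0,0,0]]' >/dev/null; python3 - <<'E'
from h import *
S=snap('scene','scene9');T=snap('top','top9')
a=load('top0')['frame'].astype(int).mean(2);b=T['frame'].astype(int).mean(2);m=load('top6')['frame'].astype(int).mean(2)
print('open-lid region before/now',a[188:204,240:282].mean().round(1),b[188:204,240:282].mean().round(1),'bench',b[275:290,230:280].mean().round(1))
print('still moving?',np.abs(b-load('top8')['frame'].astype(int).mean(2))[170:280,225:305].max(), 'scene',np.abs(S['frame'].astype(int)-load('scene8')['frame'].astype(int))[140:260,225:300].max())
y=np.radians(7.2);R=cv2.Rodrigues(np.array([0,0,y]))[0]
P=np.array([[-62,68,106],[-62,-68,106],[85,-68,106],[85,68,106]])@R.T+[464.6,60.3,0]
print('pred shut corners top',proj(T,P).round(0).tolist())
# edge evidence: mean gradient magnitude along predicted front top edge for several lid angles
for nm,c in(('top',T),('scene',S)):
    g=cv2.GaussianBlur(cv2.cvtColor(c['frame'],cv2.COLOR_RGB2GRAY),(0,0),.7).astype(float)
    gm=np.hypot(cv2.Sobel(g,-1,1,0),cv2.Sobel(g,-1,0,1))
    out=[]
    for d in(0,.03,.06,.1,.15,.2,.3,.4,.6,.9,1.2,1.7):
        v=[-147*np.cos(d)+40*np.sin(d)*1,147*np.sin(d)+40*np.cos(d)]
        L=np.array([[85+v[0],t,66+v[1]] for t in np.linspace(-62,62,40)])@R.T+[464.6,60.3,0]
        q=proj(c,L).astype(np.float32);out.append((d,cv2.remap(gm.astype(np.float32),q[:,:1],q[:,1:],1).mean().round(0)))
    print(nm,[(d,float(x)) for d,x in out])
for n,(u,v) in dict(wash=(322,213),iod=(329,256),beak=(208,268),jar=(338,155),jar2=(168,160),dropper=(140,158),beaker2=(211,162)).items():
    w=a[v-8:v+9,u-8:u+9].astype(np.float32);s=b[v-14:v+15,u-14:u+15].astype(np.float32)
    r=cv2.minMaxLoc(cv2.matchTemplate(s,w,cv2.TM_CCOEFF_NORMED));print(n,round(r[1],2),np.array(r[3])-6)
E
```

```text
open-lid region before/now 146.5 103.9 bench 103.2
still moving? 12.333333333333343 scene 22
pred shut corners top [[247.0, 263.0], [293.0, 256.0], [286.0, 206.0], [240.0, 213.0]]
top [(0, 124.0), (0.03, 84.0), (0.06, 88.0), (0.1, 137.0), (0.15, 103.0), (0.2, 40.0), (0.3, 39.0), (0.4, 50.0), (0.6, 44.0), (0.9, 47.0), (1.2, 48.0), (1.7, 10.0)]
scene [(0, 184.0), (0.03, 253.0), (0.06, 158.0), (0.1, 67.0), (0.15, 69.0), (0.2, 66.0), (0.3, 60.0), (0.4, 58.0), (0.6, 52.0), (0.9, 112.0), (1.2, 21.0), (1.7, 7.0)]
wash 1.0 [0 0]
iod 0.4 [-3 -1]
beak 1.0 [0 0]
jar 1.0 [0 0]
jar2 1.0 [0 0]
dropper 1.0 [0 0]
beaker2 1.0 [0 0]
```

```bash
python3 -m handwheel '[[1,0.02,-0.05,0.02,0],[1,0.04,-0.1,0.04,0],[1,0.06,-0.15,0.06,0],[1,0.06,-0.2,0.06,0],[1,0.06,-0.22,0.06,0]]' >/dev/null;python3 -m handwheel '[[1,0,0,0,0],[1,0,0,0,0],[1,0,0,0,0],[1,0,0,0,0],[1,0,0,0,0]]'; python3 - <<'E'
from h import *
S=snap('scene','scene10');T=snap('top','top10')
for nm,c,o,pts in(('top',T,'top0',{'iod':(329,256)}),('scene',S,'scene0',{'iod':(322,250),'wash':(325,205),'jar':(353,158),'beak':(192,238)})):
    a=load(o)['frame'].mean(2).astype(np.float32);b=c['frame'].mean(2).astype(np.float32)
    for n,(u,v) in pts.items():
        r=cv2.minMaxLoc(cv2.matchTemplate(b[v-14:v+15,u-14:u+15].copy(),a[v-8:v+9,u-8:u+9].copy(),cv2.TM_CCOEFF_NORMED));print(nm,n,round(r[1],2),np.array(r[3])-6,b[v-3:v+4,u-3:u+4].mean(),a[v-3:v+4,u-3:u+4].mean())
R=cv2.Rodrigues(np.array([0,0,np.radians(7.2)]))[0]
g=cv2.GaussianBlur(cv2.cvtColor(S['frame'],cv2.COLOR_RGB2GRAY),(0,0),.7).astype(float);gm=np.hypot(cv2.Sobel(g,-1,1,0),cv2.Sobel(g,-1,0,1))
for d in np.arange(-.03,.09,.01):
    v=[-147*np.cos(d)+40*np.sin(d),147*np.sin(d)+40*np.cos(d)]
    L=np.array([[85+v[0],t,66+v[1]] for t in np.linspace(-62,62,40)])@R.T+[464.6,60.3,0];q=proj(S,L).astype(np.float32);print(round(d,2),cv2.remap(gm.astype(np.float32),q[:,:1],q[:,1:],1).mean().round(0),end='; ')
E
```

```text
t: 34.75
position: [561.5, -413.5, 320.3]
orientation: [0.0, 0.059, 0.998, 0.0]
wrist_force: [-0.6, 0.6, -0.3]
grip_width: 0.1
finger_force: 0.0
top iod 1.0 [0 0] 62.10884 59.56463
scene iod 1.0 [0 0] 78.61224 60.251698
scene wash 0.29 [ 3 -1] 165.33334 159.02722
scene jar 0.27 [6 6] 63.945576 180.80952
scene beak 1.0 [0 0] 214.93878 170.517
-0.03 15.0; -0.02 18.0; -0.01 21.0; 0.0 24.0; 0.01 26.0; 0.02 27.0; 0.03 28.0; 0.04 27.0; 0.05 26.0; 0.06 26.0; 0.07 25.0; 0.08 25.0;
```

```bash
python3 - <<'E'
from h import *
R=cv2.Rodrigues(np.array([0,0,np.radians(7.2)]))[0]
def prof(c,f,ds):
    g=cv2.cvtColor(c['frame'],cv2.COLOR_RGB2GRAY).astype(float);gm=np.hypot(cv2.Sobel(g,-1,1,0),cv2.Sobel(g,-1,0,1)).astype(np.float32)
    for d in ds:
        x,z=f(d);L=np.array([[x,t,z] for t in np.linspace(-55,55,40)])@R.T+[464.6,60.3,0];q=proj(c,L).astype(np.float32);print(round(float(d),3),int(cv2.remap(gm,q[:,:1],q[:,1:],1).mean()),end='; ')
    print()
for t in('scene8','scene9'):prof(load(t),lambda d:(85-147*np.cos(d)+40*np.sin(d),66+147*np.sin(d)+40*np.cos(d)),np.arange(-.04,.08,.01))
print('body front edge dz ref');prof(load('scene9'),lambda d:(-84,58+d),np.arange(-8,9,2))
E
```

```text
-0.04 96; -0.03 98; -0.02 113; -0.01 157; 0.0 224; 0.01 288; 0.02 318; 0.03 306; 0.04 259; 0.05 199; 0.06 141; 0.07 95; 
-0.04 95; -0.03 99; -0.02 113; -0.01 154; 0.0 217; 0.01 279; 0.02 312; 0.03 303; 0.04 259; 0.05 202; 0.06 146; 0.07 99; 
body front edge dz ref
-8.0 194; -6.0 244; -4.0 300; -2.0 340; 0.0 359; 2.0 354; 4.0 330; 6.0 286; 8.0 232;
```

```bash
python3 -c "
from cell import manip
print(manip.finish_job())"
```

```text
the job is handed in; nothing more can be done
None
```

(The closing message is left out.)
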